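# Lock the cable winder's spindle with its pin

## Task

Lock the spindle of the little cable winder: stand the locking pin from its rest in the hole on top of the winder's bearing block, where it comes to rest on the shaft, let go of it, and push the crank gently over the top, away from the robot, until the pin drops into the shaft's hidden cross-hole and stops the crank; do not force the crank against the pin. Then press the pin right home, finishing with a measured push of about 20 N (12 at least, never over 35) with its collar down on the steel ring round the hole. Leave the pin released, and the screwdriver, cutters and tape roll where they are.

Things in the scene. Friction and masses are not known exactly. Their poses are not given: they have to be found in the camera images.
- bore (a point): centre of the mouth of the vertical hole on top of the bearing block, level with the seat ring's top, 104 mm above the bench; same axes as the winder. The hole (15 mm wide in the ring, 11.2 mm in the block below it) goes 18 mm down to the shaft, whose axis lies 34 mm below this point
- crank: the crank with the shaft and drum that turn with it; origin on the shaft's axis, 34 mm below the bore's mouth; z towards the handle. It turns about y: handle straight up at tilt 0, at the start leaning 0.75 to 1.05 rad towards the robot, stops at 1.15 rad either side. It stays where left and takes about 1.5 N at the handle to turn
- crank_grip (a point): middle of the crank's black handle, a round bar 14 mm thick and 62 mm long, parallel to the shaft and 48 mm from its axis, 78 mm to the -y side of the bore. The shaft is clamped to the crank at an unknown angle: its cross-hole (12.4 mm wide) comes under the bore between 0.35 rad before and 0.5 rad past straight up. Once the pin has caught, over 12 N at the handle strains it
- pin: the steel locking pin; origin at its foot, z towards its head. Shank 10 mm thick, 54 mm long, with a 3 mm taper at the foot; then a collar 24 mm wide, 4 mm thick; then a round head 18 mm wide and 22 mm tall (58 to 80 mm from the foot), by which it is taken. About 0.07 kg. It starts upright in its rest
- pin_mid (a point): point on the pin's axis half-way up, 40 mm above the foot, 29 mm below the middle of the head. Its height over the bore's mouth is +22 mm with the pin resting on the shaft, +17 mm when dropped into the cross-hole (a tight sleeve there gives way only to a push of about 4 N, more if the hole is not quite in line) and -14 mm with the collar on the seat ring
- pin_rest: grey block 50 x 50 x 24 mm fixed to the bench, with a hole 12 mm wide and 20 mm deep in the centre of its top where the pin stands, the pin's foot 4 mm above the bench; origin at the centre of its underside
- screwdriver: small screwdriver, 138 mm long, lying on the bench: leave alone; origin at the centre of its underside
- side_cutters: side cutters with red grips, 148 mm long, lying on the bench: leave alone; origin at the centre of their underside
- masking_tape: roll of tan tape, 58 mm wide, 25 mm high: leave alone; origin at the centre of its underside
- winder: the cable winder's stand, bolted to the bench: a grey bearing block, 54 x 50 mm from above, on a base plate; origin at the centre of its underside. y along the shaft (crank on the -y side, an 80 mm plastic drum at y = 36 to 80 mm), x across it, pointing away from the robot, z up. The shaft's axis runs along y, 70 mm above the origin; inside the block the shaft is 32 mm thick
- seat: steel ring round the hole on top of the bearing block, 26 mm wide, 2 mm high, fixed; origin at the centre of its underside. The pin's collar lands on it and must be pressed down on it for a moment with a push of about 20 N (12 to 35 N) on the pin; the sleeve in the cross-hole carries 4 N of that push

How it is judged:
By the outcome, as a careful person would: the job done as asked, in the order asked, and still so for the second after the job is handed in, with the robot touching nothing.
It also fails if it takes over 69 s, if anything falls off the work surface, if the arm or the gripper's body presses on something with over 40 N, if the wrist force passes 120 N, or if a joint passes its speed limit or range.

## Robot

A 7-joint arm with a two-finger parallel gripper is mounted at the origin on a cart in front of the work surface, level with it; the furniture and walls round the work are solid. World frame = base frame: x ahead of the robot, y to its left, z up, the work surface at z = 0. Lengths are in m, angles in rad, forces in N, time in s.
With the tool pointing down it reaches from about 0.4 to 0.85 m from the base axis. Payload 4.5 kg.
Tool frame: the origin (TCP) lies at the very end of the fingers, on their centre line; the grasp point (between the pads) lies 19 mm behind it (r.pinch_z is the distance from the TCP to the grasp point, in m); z points along the fingers, y is the line along which they close (so a half turn about z gives the same grasp; the last joint's range is limited). The gripper opens to 88 mm and grips with 3 to 60 N. Pads are 18 mm wide; open, the fingers measure 123 mm over their backs; the gripper's body (75 mm by 187 mm) begins 45 mm behind the grasp point.
Start: joints at [1.16, 0.689, -0.195, 1.565, 0.157, 0.902, -0.215], TCP at [0.269, -0.564, 0.239] pointing down, gripper open.
Joint ranges: [-3.01, 3.01], [-0.46, 2.08], [-1.47, 1.51], [0.13, 2.56], [-1, 4.14], [0.04, 2.09], [-2.66, 2.66]. Speed limits (rad/s): [2.57, 2.57, 3.14, 3.14, 3.14, 3.14, 3.14].

## Interface

Orientations are given as a unit quaternion [x, y, z, w].
In Python, from plant import r, cams gives the robot as it stands.
- The arm moves only by the shell command python3 -m pendant 'ROWS' [FORCE]. ROWS is JSON, a list of rows, each a list of 3 entries, a list of its own where there are three numbers: the closure, from -1 (fully open) to 1 (shut), then the shift along the tool's x, y, z in mm, then the turn, a rotation vector about the tool's x, y, z in degrees. A call has 1 to 8 rows; each row shifts and turns the commanded pose from where the row before left it, along the tool's axes as they then stand; what a row does not reach is not made up. A row lasts 1/8 s, in which the tool goes at most 62.5 mm and 10.7 degrees, less where a joint would pass 70% of its speed; a pose out of reach is approached as far as the arm can. A call with a gripper value outside its range is refused whole. The fingers move at their own pace and stop on an object; FORCE is the grip in N (left out, the last holds). Time passes only in rows, so rows that do not move let the fingers close. It gives the time, the measured TCP pose, the force, the opening and the grip force at its end, in the units of the state.
- r.get_state(): the state, without advancing time (a new reading comes with each control period).
- cams.snapshot(name): name is "scene" or "top"; returns a dict with "img" (400x640x3 uint8, red, green, blue), "camera_matrix" (3x3 intrinsics, pixels), "camera_from_world" (4x4, takes a point from world to camera coordinates). Camera axes: x right, y up, looking along -z (the intrinsics and any distortion apply to the point x, -y, -z); pixel columns grow to the right and rows downward; lengths in m; the calibration is good to about 2 mm. A picture is of the moment at which its call begins. There is no depth.
- r.finish_job(): hands the job in; it is judged then, once.
The state is a dict: "clock": time; "q": joint angles; "qd": joint speeds; "joint_torque": joint torques, N m; "tool_pos": TCP position; "eef_rot": TCP orientation; "contact_force": force on the tool from outside, world axes, zero at the start; "moment": the same for the moment, N m; "opening": opening from 0.0 (shut) to 1.0 (fully open); "finger_force": force on a finger pad.
Only numpy, scipy, OpenCV 4.12 (cv2) and the standard library are available. Lean on these libraries where they do the work, as an engineer would, in place of code of your own. Each camera call takes 0.05 s, during which the arm holds its last target. There are 200 camera calls.

## Working session

There is one attempt and no reset: what is moved stays moved. The work goes in short steps, Python scripts to look and compute and a shell command to move; the robot and the scene stay as the last step left them, time stands still between calls to the robot, and variables do not carry over. Pictures are saved under pics/ and viewed, at most 11 in all, crops included, and the job is handed in when it is done.

```bash
ls; mkdir -p pics; python3 - <<'E'
from plant import r,cams
import cv2,numpy as np
np.set_printoptions(precision=4,suppress=True)
s=r.get_state();print(s,r.pinch_z)
for n in("scene","top"):
    d=cams.snapshot(n);cv2.imwrite(f"pics/{n}0.png",d["img"][:,:,::-1]);print(n,d["camera_matrix"],d["camera_from_world"],[k for k in d])
E
```

```text
pics
{'clock': 0.0, 'q': array([ 1.1598,  0.69  , -0.1945,  1.5663,  0.1573,  0.9025, -0.2151]), 'qd': array([-0.0012,  0.0002, -0.0018,  0.0006,  0.0004,  0.0014, -0.0013]), 'joint_torque': array([ -0.0004, -52.7557,  -1.2666, -15.3429,  -0.0526,   0.0066,
         0.0002]), 'tool_pos': array([ 0.2686, -0.5636,  0.2379]), 'eef_rot': array([ 0.9754,  0.2206, -0.0003, -0.0009]), 'contact_force': array([ 0.1884, -1.2892, -0.069 ]), 'moment': array([ 0.0161,  0.0433, -0.0121]), 'finger_force': 0.0, 'opening': 0.9958431236999062} 0.0187
scene [[497.516    0.     313.228 ]
 [  0.     497.516  199.9381]
 [  0.       0.       1.    ]] [[-0.4618 -0.8869 -0.011   0.3035]
 [ 0.5603 -0.3013  0.7715 -0.4058]
 [-0.6876  0.3502  0.6361 -0.9162]
 [ 0.      0.      0.      1.    ]] ['img', 'camera_matrix', 'camera_from_world']
top [[509.6039   0.     322.9977]
 [  0.     509.6039 194.6754]
 [  0.       0.       1.    ]] [[ 0.0191 -0.9996  0.0197  0.0028]
 [ 0.9941  0.021   0.1063 -0.5695]
 [-0.1067  0.0176  0.9941 -1.3325]
 [ 0.      0.      0.      1.    ]] ['img', 'camera_matrix', 'camera_from_world']
```

View pics/scene0.png

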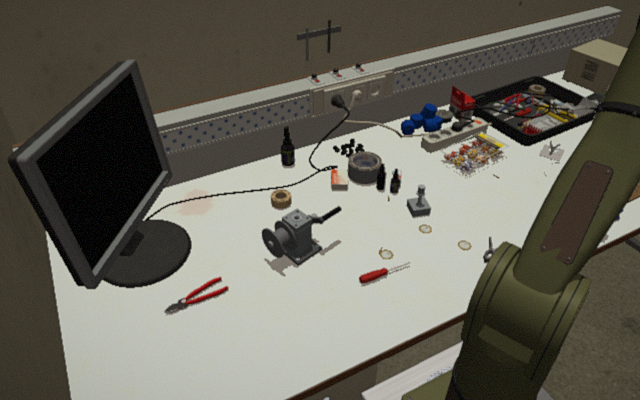

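View pics/top0.png

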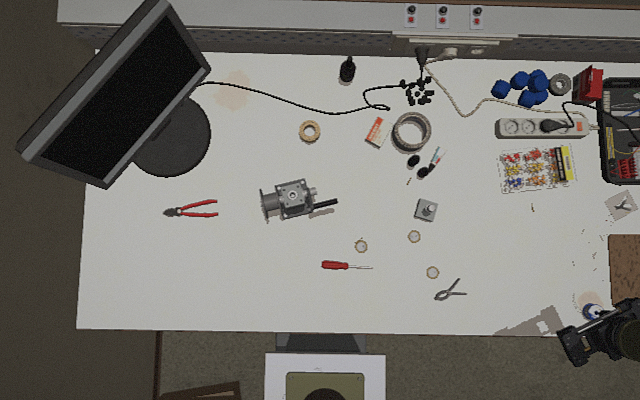

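The scene view shows the winder at about (293,235) and the pin in its rest at (420,200). In the top view the winder is at (292,198) and the rest at (426,210). I'll enlarge both areas.

```bash
cat > h.py <<'E'
from plant import r,cams
import cv2,numpy as np
from scipy.spatial.transform import Rotation as R
np.set_printoptions(precision=4,suppress=True)
F=np.diag([1,-1,-1.])
def P(d):
    return d["camera_matrix"]@F@d["camera_from_world"][:3]
def proj(d,X):
    p=P(d)@np.append(X,1);return p[:2]/p[2]
def ray(d,uv,z):
    M=P(d);A=M[:,[0,1]];K=np.c_[A,-np.array([*uv,1.])]
    s=np.linalg.solve(K,-(M[:,2]*z+M[:,3]));return np.array([s[0],s[1],z])
def tri(d1,u1,d2,u2):
    X=cv2.triangulatePoints(P(d1),P(d2),np.float64(u1).reshape(2,1),np.float64(u2).reshape(2,1))[:,0];return X[:3]/X[3]
def crop(d,c,w,h,k):
    x,y=int(c[0]-w/2),int(c[1]-h/2);return cv2.resize(d["img"][y:y+h,x:x+w,::-1],None,fx=k,fy=k,interpolation=cv2.INTER_CUBIC)
E
python3 - <<'E'
from h import *
t=cams.snapshot("top");s=cams.snapshot("scene")
a=np.vstack([np.hstack([crop(t,(300,200),100,74,4),crop(t,(425,210),100,74,4)]),np.hstack([crop(s,(300,235),100,74,4),crop(s,(420,200),100,74,4)])])
cv2.imwrite("pics/c1.png",a)
E
```

```text
(no output)
```

View pics/c1.png

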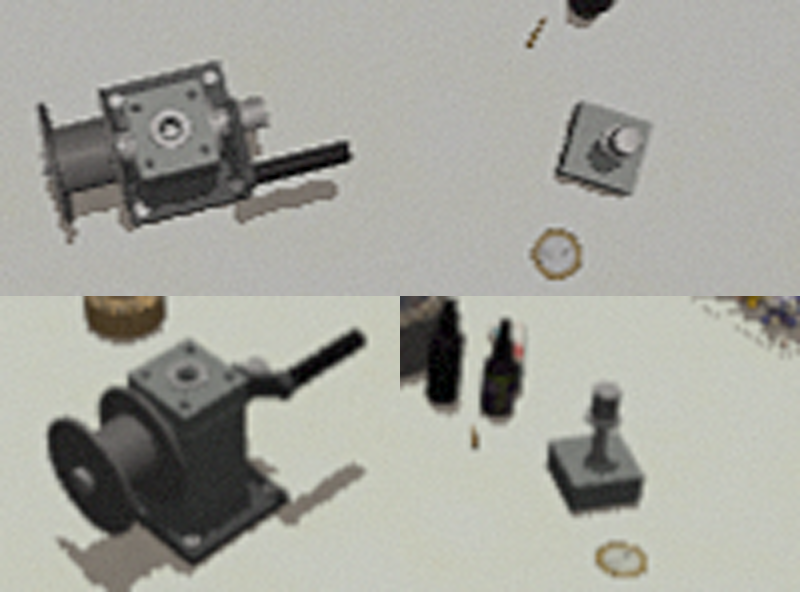

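```bash
python3 - <<'E'
from h import *
t=cams.snapshot("top");s=cams.snapshot("scene")
e=.4
def both(n,a,b,z):
    a=np.array(a)-e;b=np.array(b)-e
    print(n,"tri",tri(t,a,s,b),"top",ray(t,a,z),"scene",ray(s,b,z))
both("bore",(292.75,195.25),(296.75,218),.104)
both("pintop",(431.75,208),(421.5,186),.084)
both("h1",(313.2,206),(322.5,219),.1)
both("h2",(337.3,201),(340.5,208.5),.1)
# block-top corners/rest-top corners in top view
for n,c,z,o in (("block",[(107,92),(218,66),(240,180),(128,215)],.01,(250,163)),("rest",[(578-400,102),(652-400,122),(632-400,192),(558-400,172)],.024,(375,173))):
    p=np.array([ray(t,np.array(q)/4+o-e,z)[:2] for q in c]);print(n,p.mean(0),[np.degrees(np.arctan2(*(p[(i+1)%4]-p[i])[::-1])) for i in range(4)])
st=r.get_state();print(R.from_quat(st["eef_rot"]).as_matrix())
E
```

```text
bore tri [0.5603 0.0941 0.1003] top [0.5593 0.093  0.104 ] scene [0.5571 0.0967 0.104 ]
pintop tri [ 0.5368 -0.2635  0.0827] top [ 0.536  -0.2641  0.084 ] scene [ 0.5361 -0.2613  0.084 ]
h1 tri [0.5334 0.04   0.0955] top [0.5335 0.0408 0.1   ] scene [0.5285 0.0416 0.1   ]
h2 tri [ 0.5482 -0.0202  0.0936] top [ 0.5475 -0.02    0.1   ] scene [ 0.5418 -0.0161  0.1   ]
block [0.5631 0.0953] [np.float64(-75.44407202443773), np.float64(-167.86248674780586), np.float64(108.5980454216763), np.float64(11.238420285166782)]
rest [ 0.5362 -0.2632] [np.float64(-104.02030290399114), np.float64(163.88065304457368), np.float64(75.99779228229683), np.float64(-15.888552207280346)]
[[ 0.9027  0.4303 -0.0003]
 [ 0.4303 -0.9027  0.0005]
 [-0.     -0.0006 -1.    ]]
```

```bash
python3 -m pendant '[[-1,[0,0,0],[0,0,-9.8]],[-1,[0,0,0],[0,0,-9.8]],[-1,[0,0,0],[0,0,-9.8]],[-1,[0,0,0],[0,0,-9.8]],[-1,[0,0,0],[0,0,-9.8]],[-1,[0,0,0],[0,0,-9.8]],[-1,[0,0,0],[0,0,-9.8]],[-1,[0,0,0],[0,0,-9.8]]]' 30
python3 -m pendant '[[-1,[28,41,10],[0,0,0]],[-1,[28,41,10],[0,0,0]],[-1,[28,41,10],[0,0,0]],[-1,[28,41,10],[0,0,0]],[-1,[28,41,10],[0,0,0]],[-1,[28,41,10],[0,0,0]],[-1,[28,41,10],[0,0,0]],[-1,[28,41,10],[0,0,0]]]'
cat > w.py <<'E'
# where: tool delta (mm) to reach a world TCP target, and tilt error
from h import *
import sys
s=r.get_state();M=R.from_quat(s["eef_rot"]).as_matrix()
print("t",s["clock"],"pos",s["tool_pos"],"F",s["contact_force"],"open",s["opening"],"ff",s["finger_force"]);print(M)
if len(sys.argv)>3: print("tool mm",M.T@(np.array(list(map(float,sys.argv[1:4])))-s["tool_pos"])*1000)
E
python3 w.py 0.5365 -0.263 0.1
```

```text
clock: 1.3
tool_pos: [0.2687, -0.5642, 0.2387]
eef_rot: [0.614, 0.789, -0.0, -0.0]
contact_force: [-1.0, 0.1, -0.0]
opening: 1.0
finger_force: 0.0
clock: 2.3
tool_pos: [0.5346, -0.267, 0.1584]
eef_rot: [0.617, 0.787, -0.0, 0.0]
contact_force: [0.5, -0.1, 0.7]
opening: 1.002
finger_force: 0.0
t 2.3 pos [ 0.5346 -0.267   0.1584] F [ 0.4523 -0.0996  0.659 ] open 1.0019965782467788 ff 0.0
[[-0.2397  0.9708  0.0001]
 [ 0.9708  0.2397 -0.0005]
 [-0.0005 -0.     -1.    ]]
tool mm [ 3.4745  2.8207 58.4189]
```

```bash
python3 -m pendant '[[-1,[3.5,2.8,30],[0,0,0]],[-1,[0,0,30],[0,0,0]],[-1,[0,0,20],[0,0,0]],[-1,[0,0,13],[0,0,0]],[-1,[0,0,0],[0,0,0]],[-1,[0,0,0],[0,0,0]]]'; python3 w.py 0.5365 -0.263 0.0655
python3 - <<'E'
from h import *
t=cams.snapshot("top");s=cams.snapshot("scene")
cv2.imwrite("pics/c2.png",np.hstack([crop(t,(428,208),76,76,5),crop(s,(420,195),76,76,5)]))
E
```

```text
clock: 3.05
tool_pos: [0.5361, -0.2642, 0.0665]
eef_rot: [0.617, 0.787, 0.0, 0.001]
contact_force: [0.7, 0.7, -0.2]
opening: 1.002
finger_force: 0.0
t 3.05 pos [ 0.5361 -0.2642  0.0665] F [ 0.7069  0.6644 -0.1934] open 1.0018689698380208 ff 0.0
[[-0.2398  0.9708  0.0014]
 [ 0.9708  0.2398 -0.0005]
 [-0.0008  0.0013 -1.    ]]
tool mm [1.0296 0.6761 1.0077]
```

View pics/c2.png

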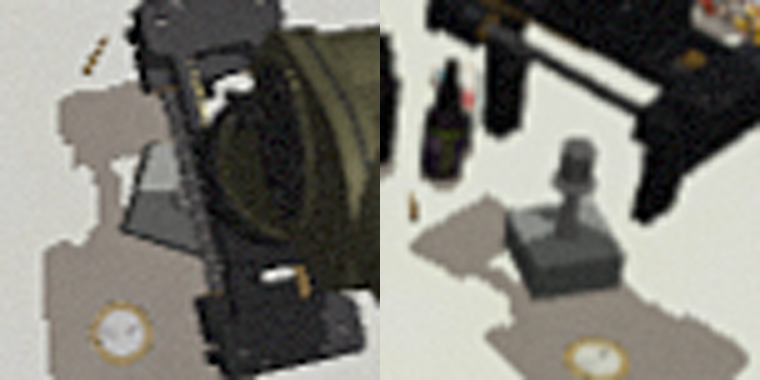

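The right-hand crop shows the pin head between the fingertips (500,135) and (645,215), well centred. I'll grip it.

```bash
python3 -m pendant '[[0,[0.5,0.5,0],[0,0,0]],[1,[0,0,0],[0,0,0]],[1,[0,0,0],[0,0,0]],[1,[0,0,0],[0,0,0]],[1,[0,0,0],[0,0,0]],[1,[0,0,0],[0,0,0]],[1,[0,0,0],[0,0,0]],[1,[0,0,0],[0,0,0]]]' 25; python3 w.py
```

```text
clock: 4.15
tool_pos: [0.5359, -0.2634, 0.0657]
eef_rot: [0.616, 0.787, -0.0, 0.0]
contact_force: [-0.1, 0.0, 0.3]
opening: 0.194
finger_force: 25.0
t 4.15 pos [ 0.5359 -0.2634  0.0657] F [-0.1263  0.021   0.3385] open 0.19399926827510103 ff 25.000087888911366
[[-0.24    0.9708  0.0001]
 [ 0.9708  0.24   -0.0001]
 [-0.0001  0.0001 -1.    ]]
```

```bash
python3 -m pendant '[[1,[0,0,-10],[0,0,0]],[1,[0,0,-25],[0,0,0]],[1,[0,0,-30],[0,0,0]],[1,[0,0,-30],[0,0,0]],[1,[0,0,-30],[0,0,0]],[1,[0,0,0],[0,0,0]]]'
python3 -m pendant '[[1,[30,9,0],[0,0,0]],[1,[45,14.5,0],[0,0,0]],[1,[48,15,0],[0,0,0]],[1,[48,15,0],[0,0,0]],[1,[48,15,0],[0,0,0]],[1,[48,15,0],[0,0,0]],[1,[45,15,0],[0,0,0]],[1,[30,10,0],[0,0,0]]]'
python3 -m pendant '[[1,[0,0,10],[0,0,0]],[1,[0,0,0],[0,0,0]],[1,[0,0,0],[0,0,0]]]'
python3 w.py 0.559 0.0945 0.18
python3 - <<'E'
from h import *
t=cams.snapshot("top");s=cams.snapshot("scene")
cv2.imwrite("pics/c3.png",np.hstack([crop(t,(293,197),76,76,5),crop(s,(297,215),76,76,5)]))
E
```

```text
clock: 4.9
tool_pos: [0.5374, -0.2637, 0.1934]
eef_rot: [0.617, 0.787, 0.001, 0.003]
contact_force: [1.0, -0.1, -0.8]
opening: 0.196
finger_force: 25.0
clock: 5.9
tool_pos: [0.5582, 0.0976, 0.1899]
eef_rot: [0.615, 0.788, -0.0, -0.001]
contact_force: [0.0, 0.1, -0.7]
opening: 0.194
finger_force: 25.0
clock: 6.28
tool_pos: [0.5589, 0.0925, 0.1802]
eef_rot: [0.617, 0.787, -0.001, 0.0]
contact_force: [-1.1, 0.4, -0.5]
opening: 0.195
finger_force: 25.0
t 6.275 pos [0.5589 0.0925 0.1802] F [-1.0718  0.3993 -0.4556] open 0.1953900895153413 ff 25.000095181167126
[[-0.2375  0.9714 -0.0011]
 [ 0.9714  0.2375 -0.0016]
 [-0.0013 -0.0015 -1.    ]]
tool mm [1.8881 0.59   0.1855]
```

View pics/c3.png

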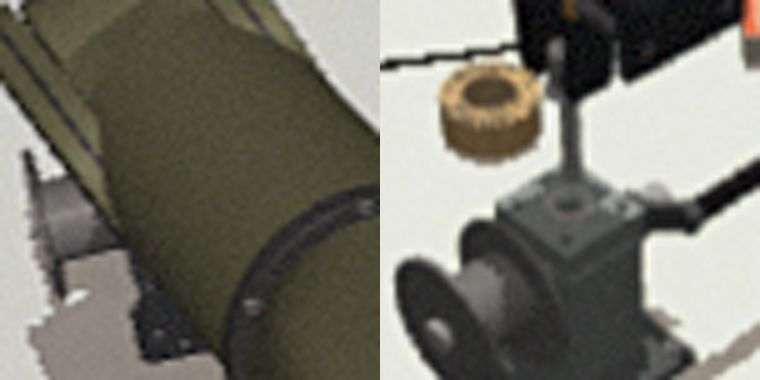

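The scene crop shows the pin foot at about (571,178), just above the bore at (575,205). The arm hides the top view. I'll measure both numerically.

```bash
python3 - <<'E'
from h import *
t=cams.snapshot("top");s=cams.snapshot("scene")
def g(im): return im[:,:,:3].mean(2).astype(int)
t0=cv2.imread("pics/top0.png");s0=cv2.imread("pics/scene0.png")
print("top bore\n",g(t0)[188:203,285:301]);print("scene bore\n",g(s0)[210:227,287:306])
print("pin now\n",g(s["img"])[200:222,288:306])
st=r.get_state();p=st["tool_pos"];print(proj(s,p-[0,0,.0617]),proj(s,p-[0,0,.0417]))
E
```

```text
top bore
 [[138 136 137 136 136 131 131 135 136 135 131 136 133 132 137 121]
 [110 140 134 131 131 132 134 127 130 133 137 129 135 134 131 137]
 [108 137 135 135 127 139 154 163 157 136 125 131 132 132 135 137]
 [133 134 133 117 146 183 188 193 191 182 170 142 134 135 136 133]
 [134 134 126 148 183 169 109  82  99 154 191 159 121 131 134 128]
 [134 135 141 168 164 109  52  21  44  87 146 181 157 131 137 135]
 [136 134 149 175 146  65 112 149 111  59 139 193 151 114 133 133]
 [134 130 142 174 140  53 131 182 187 139 125 180 155 118 135 133]
 [133 133 122 159 165 129 167 184 172 125 138 173 148 133 134 133]
 [136 137 107 141 184 150 105 110 103 137 185 148 115 130 134 139]
 [135 134 132 112 149 181 170 175 170 177 168 132 132 137 139 142]
 [134 136 134 129 110 123 155 177 176 134 121 133 134 137 130 106]
 [138 129 132 134 132 132 135 139 140 133 129 132 132 137 126  86]
 [135 134 131 133 130 129 135 132 134 136 134 135 135 139 139 128]
 [142 122 116 132 130 131 134 127 133 132 133 132 134 139 139 142]]
scene bore
 [[198 199 201 197 197 188 167 137 118 102  85 105 142 173 190 199 197 19
[... 2305 characters left out ...]
85  82  85  85  88  81  78  85  88  94 118 131 167 192 224]
 [158 151 140 115  89  95  97 100  99  97  95  93  89  84  92 127 153 186]
 [150 144 121 108  92  98 106 104  98  94  97 102  99  89  83  99 126 154]
 [119 114  90  90 101 103  95  89  83  82  87  92 101  96  82  98 136 153]
 [ 89  88  89  96 105  98  82  72  68  64  75  84 105 101 101 134 153 146]
 [ 85  88  88  91  97  96  78  61  56  56  62  83 112 116 100 118 134 142]
 [ 88  91  91  87  94 100  97  84  81  82  88  97 102 103  88  92  98 121]
 [ 92  91  89  86  86  85 100  98  95  96  97  99  89  84  86  87  88  92]
 [ 88  88  91  89  84  80  90  91  87  90  91  94  86  88  87  88  89  88]]
[296.8462 211.9417] [296.5768 205.5621]
```

```bash
python3 - <<'E'
from h import *
t=cams.snapshot("top");s=cams.snapshot("scene")
print(ray(t,(292.1,194.5),.104),ray(s,(296.4,216.9),.104),tri(t,(292.1,194.5),s,(296.4,216.9)))
a=ray(t,(292.1,194.5),.104)
print(proj(s,a))
E
python3 w.py .5595 .0945 .17
```

```text
[0.5602 0.0936 0.104 ] [0.5593 0.0955 0.104 ] [0.5607 0.0942 0.1023]
[296.9365 216.4345]
t 6.575 pos [0.5592 0.0942 0.1809] F [ 0.3778 -0.5023 -0.16  ] open 0.19814398056455826 ff 25.000084983184934
[[-0.2392  0.971   0.0004]
 [ 0.971   0.2392 -0.0001]
 [-0.0002  0.0004 -1.    ]]
tool mm [ 0.1917  0.3038 10.9129]
```

```bash
python3 -m pendant '[[1,[0,0.8,8],[0,0,0]],[1,[0,0,5],[0,0,0]],[1,[0,0,2],[0,0,0]],[1,[0,0,2],[0,0,0]],[1,[0,0,1],[0,0,0]],[1,[0,0,0],[0,0,0]]]'; python3 w.py
```

```text
clock: 7.32
tool_pos: [0.5599, 0.0949, 0.1627]
eef_rot: [0.616, 0.787, 0.0, 0.0]
contact_force: [0.1, -0.1, -1.4]
opening: 0.195
finger_force: 25.0
t 7.325 pos [0.5599 0.0949 0.1627] F [ 0.0984 -0.0797 -1.3534] open 0.19546294421074617 ff 25.000083558261395
[[-0.24    0.9708  0.0001]
 [ 0.9708  0.24   -0.    ]
 [-0.0001  0.0001 -1.    ]]
```

```bash
python3 -m pendant '[[1,[0,0,1],[0,0,0]],[1,[0,0,1],[0,0,0]],[1,[0,0,1],[0,0,0]],[1,[0,0,0],[0,0,0]]]'; python3 w.py
```

```text
clock: 7.82
tool_pos: [0.5598, 0.0949, 0.1596]
eef_rot: [0.616, 0.787, -0.0, -0.0]
contact_force: [-0.8, 0.2, -0.2]
opening: 0.195
finger_force: 25.0
t 7.825 pos [0.5598 0.0949 0.1596] F [-0.7981  0.2244 -0.2112] open 0.1953918298631768 ff 25.000149188563228
[[-0.24    0.9708 -0.0001]
 [ 0.9708  0.24   -0.0001]
 [-0.0001 -0.0001 -1.    ]]
```

```bash
python3 -m pendant '[[1,[0,0,2],[0,0,0]],[1,[0,0,2],[0,0,0]],[1,[0,0,2],[0,0,0]],[1,[0,0,2],[0,0,0]],[1,[0,0,1],[0,0,0]],[1,[0,0,0],[0,0,0]]]'; python3 w.py; python3 -m pendant '[[1,[0,0,1],[0,0,0]],[1,[0,0,1],[0,0,0]],[1,[0,0,0],[0,0,0]]]'
```

```text
clock: 8.57
tool_pos: [0.5599, 0.0949, 0.1506]
eef_rot: [0.616, 0.787, -0.0, -0.0]
contact_force: [-0.3, 0.4, -0.9]
opening: 0.195
finger_force: 25.0
t 8.575 pos [0.5599 0.0949 0.1506] F [-0.3118  0.4154 -0.9425] open 0.19523364829987294 ff 25.00000803731382
[[-0.24    0.9708 -0.0001]
 [ 0.9708  0.24   -0.0001]
 [-0.     -0.0001 -1.    ]]
clock: 8.95
tool_pos: [0.5598, 0.0949, 0.1487]
eef_rot: [0.616, 0.787, -0.0, 0.0]
contact_force: [0.1, 0.9, -0.8]
opening: 0.198
finger_force: 25.0
```

```bash
python3 -m pendant '[[1,[0,0,0.7],[0,0,0]],[0.3,[0,0,0],[0,0,0]],[0.3,[0,0,0],[0,0,0]],[0.0,[0,0,0],[0,0,0]],[0.0,[0,0,0],[0,0,0]],[0,[0,0,-15],[0,0,0]],[0,[0,0,-25],[0,0,0]],[0,[0,0,-30],[0,0,0]]]'
python3 -m pendant '[[1,[-35,-20,0],[0,0,0]],[1,[-45,-30,0],[0,0,0]],[1,[0,-20,0],[0,0,0]],[1,[0,0,0],[0,0,0]],[1,[0,0,0],[0,0,0]]]'
python3 w.py
python3 - <<'E'
from h import *
t=cams.snapshot("top");s=cams.snapshot("scene")
cv2.imwrite("pics/c4.png",np.hstack([crop(t,(305,200),76,76,5),crop(s,(305,210),76,76,5)]))
E
```

```text
clock: 9.95
tool_pos: [0.5597, 0.0949, 0.2195]
eef_rot: [0.616, 0.787, -0.0, -0.0]
contact_force: [0.7, 0.3, -0.2]
opening: 0.5
finger_force: 0.0
clock: 10.58
tool_pos: [0.5124, 0.0016, 0.2188]
eef_rot: [0.616, 0.788, 0.001, 0.001]
contact_force: [0.5, 0.4, 1.0]
opening: 0.004
finger_force: 0.0
t 10.575 pos [0.5124 0.0016 0.2188] F [0.5215 0.4391 0.964 ] open 0.004174712423996142 ff 0.0
[[-0.2412  0.9705  0.0024]
 [ 0.9705  0.2412  0.0009]
 [ 0.0003  0.0026 -1.    ]]
```

View pics/c4.png

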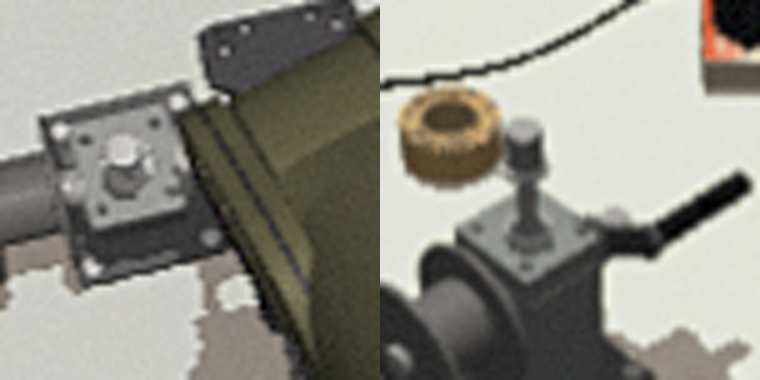

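The pin stands released in the hole: head at (525,135) in the scene crop and (125,150) in the top crop. The handle still leans towards the robot. Next I'll lower the closed fingers behind the handle.

```bash
python3 -m pendant '[[1,[1.2,-10,30],[0,0,0]],[1,[0,0,50],[0,0,0]],[1,[0,0,35],[0,0,0]],[1,[0,0,18],[0,0,0]],[1,[0,0,0],[0,0,0]],[1,[0,0,0],[0,0,0]]]'; python3 w.py
python3 -m pendant '[[1,[0,4,0],[0,0,0]],[1,[0,3,0],[0,0,0]],[1,[0,2,0],[0,0,0]],[1,[0,0,0],[0,0,0]],[1,[0,0,0],[0,0,0]]]'; python3 w.py
```

```text
clock: 11.42
tool_pos: [0.502, -0.0002, 0.0856]
eef_rot: [0.616, 0.788, 0.001, 0.0]
contact_force: [0.1, -0.4, 0.1]
opening: 0.007
finger_force: 0.0
t 11.425 pos [ 0.502  -0.0002  0.0856] F [ 0.0672 -0.421   0.132 ] open 0.007075071346627901 ff 0.0
[[-0.2406  0.9706  0.0015]
 [ 0.9706  0.2406  0.0003]
 [-0.      0.0015 -1.    ]]
clock: 12.05
tool_pos: [0.5098, 0.0013, 0.085]
eef_rot: [0.616, 0.787, -0.0, -0.0]
contact_force: [-0.5, 0.7, 0.1]
opening: 0.006
finger_force: 0.0
t 12.05 pos [0.5098 0.0013 0.085 ] F [-0.4847  0.6683  0.0873] open 0.005917199852908665 ff 0.0
[[-0.24    0.9708 -0.0001]
 [ 0.9708  0.24   -0.0001]
 [-0.0001 -0.0001 -1.    ]]
```

```bash
cat > m.py <<'E'
# watch: pin head edge rows (scene), handle-end centre, winder-x of TCP, force along winder x
from h import *
s=cams.snapshot("scene");st=r.get_state();g=s["img"].astype(float).mean(2)
xw=np.array([.971,.24,0]);d=st["tool_pos"]-[.5785,.0192,0]
print("t %.2f xw %.1f z %.1f Fx %.1f Fz %.1f"%(st["clock"],d@xw*1e3,st["tool_pos"][2]*1e3,st["contact_force"]@xw,st["contact_force"][2]))
print("pin col",g[192:206,294:298].mean(1).astype(int))
E
python3 m.py;python3 -m pendant '[[1,[0,1.5,0],[0,0,0]],[1,[0,1.5,0],[0,0,0]],[1,[0,1.5,0],[0,0,0]],[1,[0,1.5,0],[0,0,0]],[1,[0,1.5,0],[0,0,0]],[1,[0,1.5,0],[0,0,0]]]'; python3 m.py;
```

```text
t 12.10 xw -71.1 z 85.0 Fx 0.3 Fz 0.4
pin col [231 232 232 213 180 179 182 157 105  60  56  55  56  56]
clock: 12.85
tool_pos: [0.5187, 0.0035, 0.085]
eef_rot: [0.616, 0.787, -0.0, 0.0]
contact_force: [-0.3, 1.0, 0.1]
opening: 0.008
finger_force: 0.0
t 12.90 xw -61.6 z 85.0 Fx 0.7 Fz -0.3
pin col [230 231 233 214 179 179 182 159 103  59  56  55  55  57]
```

```bash
python3 -m pendant '[[1,[0,1.2,0],[0,0,0]],[1,[0,1.2,0],[0,0,0]],[1,[0,1.2,0],[0,0,0]],[1,[0,1.2,0],[0,0,0]],[1,[0,1.2,0],[0,0,0]]]'; python3 m.py;python3 -m pendant '[[1,[0,1.2,0],[0,0,0]],[1,[0,1.2,0],[0,0,0]],[1,[0,1.2,0],[0,0,0]],[1,[0,1.2,0],[0,0,0]],[1,[0,1.2,0],[0,0,0]]]'; python3 m.py
python3 - <<'E'
from h import *
s=cams.snapshot("scene")
cv2.imwrite("pics/c5.png",crop(s,(315,205),90,76,6))
E
```

```text
clock: 13.52
tool_pos: [0.5197, 0.0037, 0.0845]
eef_rot: [0.616, 0.787, -0.004, -0.002]
contact_force: [-10.4, -0.2, 6.9]
opening: 0.006
finger_force: 5.6
t 13.57 xw -60.9 z 84.5 Fx -9.5 Fz 6.1
pin col [231 231 231 207 179 178 181 147  86  58  54  52  57  61]
clock: 14.2
tool_pos: [0.5193, 0.0035, 0.0837]
eef_rot: [0.616, 0.787, -0.009, -0.006]
contact_force: [-21.9, -1.8, 11.6]
opening: 0.006
finger_force: 10.8
t 14.25 xw -61.3 z 83.7 Fx -19.3 Fz 11.0
pin col [230 232 228 203 178 180 174 125  66  57  59  55  53  64]
```

View pics/c5.png

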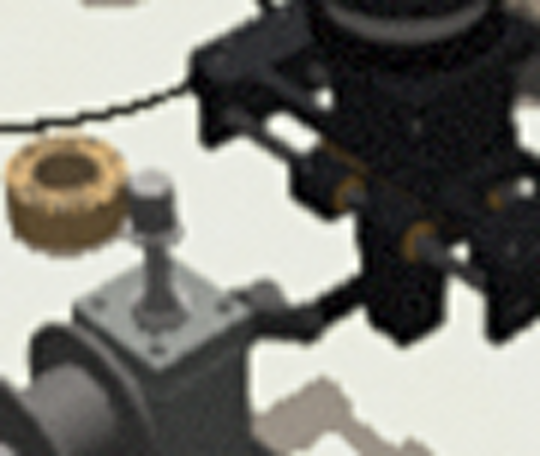

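The finger met the handle at (370,280) and it jammed: the force points straight at the shaft's axis. I'll back off, go lower, and push up along the handle's arc so that friction helps.

```bash
python3 -m pendant '[[1,[0,-8,0],[0,0,0]],[1,[0,-8,0],[0,0,0]],[1,[0,0,0],[0,0,0]],[1,[0,0,10],[0,0,0]],[1,[0,0,10],[0,0,0]],[1,[0,0,0],[0,0,0]]]'; python3 m.py;  python3 -m pendant '[[1,[0,1.5,0],[0,0,0]],[1,[0,1,0],[0,0,0]],[1,[0,1,0],[0,0,0]],[1,[0,0,0],[0,0,0]]]'; python3 m.py
```

```text
clock: 15.05
tool_pos: [0.5143, 0.0026, 0.0639]
eef_rot: [0.616, 0.788, -0.001, -0.001]
contact_force: [-0.1, 0.2, 0.0]
opening: 0.004
finger_force: 0.0
t 15.10 xw -66.1 z 64.3 Fx -0.9 Fz 0.2
pin col [232 233 229 206 181 179 176 127  67  61  62  55  55  62]
clock: 15.6
tool_pos: [0.5175, 0.0032, 0.0651]
eef_rot: [0.616, 0.787, -0.001, -0.0]
contact_force: [-1.8, -0.7, 1.2]
opening: 0.002
finger_force: 1.2
t 15.65 xw -63.1 z 65.1 Fx -2.8 Fz 1.2
pin col [231 232 229 207 179 181 176 128  70  58  60  57  53  64]
```

```bash
python3 -m pendant '[[1,[0,1,-1.5],[0,0,0]],[1,[0,1,-1.5],[0,0,0]],[1,[0,1,-1.5],[0,0,0]],[1,[0,1,-1.5],[0,0,0]]]'; python3 m.py;  python3 -m pendant '[[1,[0,1.2,-1.5],[0,0,0]],[1,[0,1.2,-1.5],[0,0,0]],[1,[0,1.2,-1.5],[0,0,0]],[1,[0,1.2,-1.5],[0,0,0]]]'; python3 m.py
```

```text
clock: 16.15
tool_pos: [0.521, 0.0041, 0.071]
eef_rot: [0.616, 0.787, -0.001, -0.001]
contact_force: [-5.0, 0.1, 1.0]
opening: 0.002
finger_force: 2.7
t 16.20 xw -59.3 z 71.2 Fx -5.7 Fz 2.1
pin col [231 231 232 232 230 213 194 186 174 136  89  71  65  61]
clock: 16.7
tool_pos: [0.5256, 0.0054, 0.0771]
eef_rot: [0.616, 0.787, -0.001, -0.001]
contact_force: [-5.6, -0.6, 1.4]
opening: 0.006
finger_force: 2.8
t 16.75 xw -54.4 z 77.3 Fx -5.9 Fz 3.4
pin col [231 231 231 231 229 214 196 188 177 140  87  73  70  67]
```

```bash
python3 - <<'E'
from h import *
s=cams.snapshot("scene")
for z in (.166,.161,.144,.118): print(z,proj(s,np.array([.5598,.0949,z])))
cv2.imwrite("pics/c6.png",crop(s,(310,205),90,76,6))
E
```

```text
0.166 [295.6842 196.793 ]
0.161 [295.7555 198.4483]
0.144 [295.9952 204.0093]
0.118 [296.3534 212.3195]
```

View pics/c6.png

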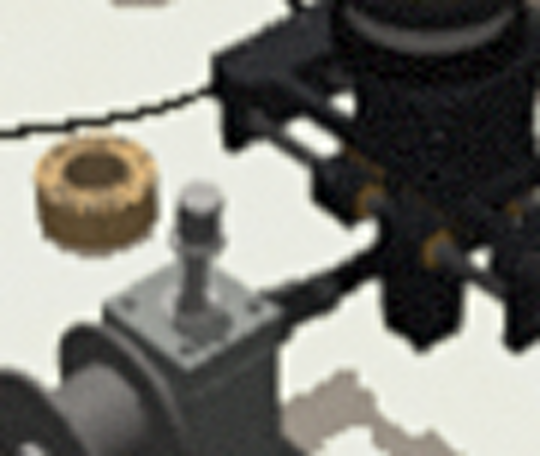

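Pin head at (203,195), which has shifted right as well as down since the last picture. It has therefore leaned with the shaft's drag rather than clearly dropped, and the handle is still moving. I'll carry on in small steps, watching the force.

```bash
cat >> m.py <<'E'
b=np.array([.5598,.0949,.104]);p=proj(s,b)
# shank / head edges: centre column of dark pixels per row
for v in (200,203,207,210):
    w=np.where(g[v,285:312]<150)[0]+285; print(v,w.min() if len(w) else 0,w.max() if len(w) else 0,end=" | ")
print()
E
python3 -m pendant '[[1,[0,1.2,-1],[0,0,0]],[1,[0,1.2,-1],[0,0,0]],[1,[0,0,0],[0,0,0]]]'; python3 m.py;  python3 -m pendant '[[1,[0,1.2,-1],[0,0,0]],[1,[0,1.2,-1],[0,0,0]],[1,[0,0,0],[0,0,0]]]'; python3 m.py
```

```text
clock: 17.18
tool_pos: [0.5277, 0.0059, 0.0793]
eef_rot: [0.616, 0.787, -0.001, -0.001]
contact_force: [-6.3, 0.3, 5.0]
opening: 0.003
finger_force: 3.5
t 17.23 xw -52.5 z 79.3 Fx -7.1 Fz 3.9
pin col [230 231 231 231 230 214 195 188 177 139  88  72  71  65]
200 285 290 | 203 285 301 | 207 285 301 | 210 295 299 | 
clock: 17.6
tool_pos: [0.5298, 0.0065, 0.0813]
eef_rot: [0.616, 0.787, -0.001, -0.001]
contact_force: [-7.4, 0.3, 6.0]
opening: 0.006
finger_force: 3.9
t 17.65 xw -50.3 z 81.4 Fx -7.8 Fz 5.1
pin col [230 231 231 231 229 214 195 187 176 140  88  73  71  64]
200 285 290 | 203 285 301 | 207 285 301 | 210 295 299 |
```

```bash
python3 -m pendant '[[1,[0,0,-2],[0,0,0]],[1,[0,0,-2],[0,0,0]],[1,[0,0,0],[0,0,0]]]'; python3 m.py;  python3 -m pendant '[[1,[0,1,-1.2],[0,0,0]],[1,[0,1,-1.2],[0,0,0]],[1,[0,0,0],[0,0,0]]]'; python3 m.py
```

```text
clock: 18.02
tool_pos: [0.5325, 0.0068, 0.0854]
eef_rot: [0.617, 0.787, 0.001, 0.001]
contact_force: [-0.5, -0.4, 0.7]
opening: 0.004
finger_force: 0.5
t 18.07 xw -47.7 z 85.4 Fx -0.4 Fz 0.0
pin col [230 231 232 231 228 213 196 186 177 139  88  72  70  66]
200 285 290 | 203 285 301 | 207 285 301 | 210 295 299 | 
clock: 18.45
tool_pos: [0.5334, 0.007, 0.0875]
eef_rot: [0.616, 0.787, 0.0, 0.0]
contact_force: [-0.9, -0.3, -0.1]
opening: 0.002
finger_force: 0.7
t 18.50 xw -46.7 z 87.5 Fx -0.7 Fz -0.0
pin col [230 231 231 231 229 214 195 186 176 139  87  72  70  65]
200 285 290 | 203 285 301 | 207 285 301 | 210 295 299 |
```

```bash
python3 -m pendant '[[1,[0,1,-0.8],[0,0,0]],[1,[0,1,-0.8],[0,0,0]],[1,[0,1,-0.8],[0,0,0]],[1,[0,1,-0.8],[0,0,0]],[1,[0,0,0],[0,0,0]]]'; python3 m.py;  python3 -m pendant '[[1,[0,1,-0.6],[0,0,0]],[1,[0,1,-0.6],[0,0,0]],[1,[0,1,-0.6],[0,0,0]],[1,[0,0,0],[0,0,0]]]'; python3 m.py
```

```text
clock: 19.12
tool_pos: [0.5374, 0.0082, 0.0907]
eef_rot: [0.616, 0.787, 0.0, 0.0]
contact_force: [-0.9, -0.1, 0.9]
opening: 0.004
finger_force: 0.6
t 19.18 xw -42.5 z 90.7 Fx -1.3 Fz -0.1
pin col [230 231 230 231 228 213 195 186 175 139  86  72  69  67]
200 285 290 | 203 285 301 | 207 285 301 | 210 295 299 | 
clock: 19.68
tool_pos: [0.5403, 0.0089, 0.0925]
eef_rot: [0.616, 0.787, 0.0, 0.0]
contact_force: [-1.3, -0.7, 0.8]
opening: 0.004
finger_force: 0.7
t 19.73 xw -39.6 z 92.5 Fx -1.0 Fz -0.6
pin col [230 231 230 231 229 212 192 187 173 133  91  74  68  66]
200 285 290 | 203 285 301 | 207 285 302 | 210 295 311 |
```

```bash
python3 -m pendant '[[1,[0,1,-0.4],[0,0,0]],[1,[0,1,-0.4],[0,0,0]],[1,[0,1,-0.4],[0,0,0]],[1,[0,0,0],[0,0,0]]]'; python3 m.py
```

```text
clock: 20.23
tool_pos: [0.543, 0.0096, 0.0938]
eef_rot: [0.616, 0.787, 0.0, 0.0]
contact_force: [-2.3, -0.3, 1.1]
opening: 0.003
finger_force: 1.4
t 20.27 xw -36.7 z 93.7 Fx -3.4 Fz 1.7
pin col [230 229 230 231 229 212 192 185 175 145 100  70  64  60]
200 285 290 | 203 285 301 | 207 285 311 | 210 294 311 |
```

```bash
python3 -m pendant '[[1,[0,1,-0.3],[0,0,0]],[1,[0,1,-0.3],[0,0,0]],[1,[0,1,-0.3],[0,0,0]],[1,[0,0,0],[0,0,0]]]'; python3 m.py
```

```text
clock: 20.78
tool_pos: [0.5463, 0.0103, 0.0946]
eef_rot: [0.616, 0.787, 0.0, 0.0]
contact_force: [-1.4, 0.0, 0.8]
opening: 0.004
finger_force: 1.0
t 20.82 xw -33.4 z 94.6 Fx -1.8 Fz 0.8
pin col [230 230 230 231 231 214 191 181 167 142 101  68  59  57]
200 285 294 | 203 285 301 | 207 285 311 | 210 294 311 |
```

```bash
python3 -m pendant '[[1,[0,1,-0.2],[0,0,0]],[1,[0,1,-0.2],[0,0,0]],[1,[0,0,0],[0,0,0]]]'; python3 m.py
```

```text
clock: 21.2
tool_pos: [0.5481, 0.0107, 0.0949]
eef_rot: [0.617, 0.787, 0.0, 0.0]
contact_force: [-1.9, -0.2, 2.4]
opening: 0.004
finger_force: 1.0
t 21.25 xw -31.6 z 95.0 Fx -1.3 Fz 1.2
pin col [230 229 231 231 230 214 192 183 170 142 100  68  56  58]
200 285 294 | 203 285 301 | 207 285 311 | 210 294 311 |
```

```bash
python3 -m pendant '[[1,[0,1,-0.2],[0,0,0]],[1,[0,1,-0.2],[0,0,0]],[1,[0,1,-0.2],[0,0,0]],[1,[0,0,0],[0,0,0]]]'; python3 m.py
```

```text
clock: 21.75
tool_pos: [0.551, 0.0115, 0.0956]
eef_rot: [0.616, 0.787, 0.0, 0.0]
contact_force: [-1.2, -0.9, 1.0]
opening: 0.008
finger_force: 0.8
t 21.80 xw -28.5 z 95.5 Fx -1.1 Fz 1.1
pin col [230 229 231 231 230 213 191 182 174 143  98  65  56  60]
200 285 290 | 203 285 301 | 207 285 311 | 210 294 311 |
```

```bash
python3 -m pendant '[[1,[0,1,0],[0,0,0]],[1,[0,1,0],[0,0,0]],[1,[0,1,0],[0,0,0]],[1,[0,0,0],[0,0,0]]]'; python3 m.py
```

```text
clock: 22.3
tool_pos: [0.5539, 0.0123, 0.0955]
eef_rot: [0.616, 0.787, 0.0, 0.0]
contact_force: [-1.4, 0.1, 1.3]
opening: 0.006
finger_force: 0.8
t 22.35 xw -25.5 z 95.5 Fx -0.7 Fz 1.0
pin col [230 230 230 231 232 216 191 184 173 145  98  62  59  60]
200 285 290 | 203 285 311 | 207 285 311 | 210 294 311 |
```

Handle is about at straight up and the crank still turns freely.

```bash
python3 -m pendant '[[1,[0,1,0],[0,0,0]],[1,[0,1,0],[0,0,0]],[1,[0,1,0],[0,0,0]],[1,[0,0,0],[0,0,0]]]'; python3 m.py
```

```text
clock: 22.85
tool_pos: [0.5568, 0.013, 0.0955]
eef_rot: [0.616, 0.787, 0.0, 0.0]
contact_force: [-1.9, 0.0, 2.0]
opening: 0.008
finger_force: 0.6
t 22.90 xw -22.5 z 95.6 Fx -0.7 Fz -0.3
pin col [230 230 230 231 232 221 192 180 180 172 124  59  53  56]
200 285 290 | 203 285 311 | 207 285 311 | 210 294 311 |
```

```bash
python3 -m pendant '[[1,[0,1,0],[0,0,0]],[1,[0,1,0],[0,0,0]],[1,[0,1,0],[0,0,0]],[1,[0,0,0],[0,0,0]]]'; python3 m.py
```

```text
clock: 23.4
tool_pos: [0.5597, 0.0137, 0.0955]
eef_rot: [0.616, 0.787, 0.0, 0.0]
contact_force: [-1.7, -0.1, 1.4]
opening: 0.006
finger_force: 0.6
t 23.45 xw -19.6 z 95.5 Fx -1.3 Fz 1.1
pin col [230 230 230 230 231 230 213 190 182 174 147  98  57  51]
200 285 290 | 203 285 311 | 207 285 311 | 210 294 311 |
```

```bash
python3 -m pendant '[[1,[0,1,0],[0,0,0]],[1,[0,1,0],[0,0,0]],[1,[0,0,0],[0,0,0]]]'; python3 m.py
```

```text
clock: 23.82
tool_pos: [0.5615, 0.0142, 0.0955]
eef_rot: [0.616, 0.787, 0.0, 0.0]
contact_force: [-1.5, -0.9, 0.2]
opening: 0.002
finger_force: 0.7
t 23.88 xw -17.7 z 95.5 Fx -1.5 Fz 1.5
pin col [230 230 230 230 231 230 214 191 181 174 154 110  60  49]
200 285 311 | 203 285 311 | 207 285 310 | 210 294 311 |
```

```bash
python3 -m pendant '[[1,[0,1,0],[0,0,0]],[1,[0,1,0],[0,0,0]],[1,[0,0,0],[0,0,0]]]'; python3 m.py
```

```text
clock: 24.25
tool_pos: [0.5635, 0.0146, 0.0955]
eef_rot: [0.616, 0.787, 0.0, 0.0]
contact_force: [-2.1, -1.2, 1.8]
opening: 0.002
finger_force: 0.7
t 24.30 xw -15.6 z 95.5 Fx -1.0 Fz 1.0
pin col [230 229 230 231 231 230 213 190 181 175 154 107  60  52]
200 285 311 | 203 285 311 | 207 285 310 | 210 294 310 |
```

```bash
python3 -m pendant '[[1,[0,1,0],[0,0,0]],[1,[0,1,0],[0,0,0]],[1,[0,0,0],[0,0,0]]]'; python3 m.py
```

```text
clock: 24.68
tool_pos: [0.5655, 0.0152, 0.0955]
eef_rot: [0.616, 0.787, 0.0, 0.0]
contact_force: [-0.9, -0.4, 1.7]
opening: 0.006
finger_force: 0.7
t 24.73 xw -13.6 z 95.5 Fx -1.4 Fz 0.7
pin col [230 230 229 230 231 231 213 189 179 173 155 105  61  52]
200 285 311 | 203 285 311 | 207 285 309 | 210 294 310 |
```

```bash
python3 -m pendant '[[1,[0,1,0],[0,0,0]],[1,[0,1,0],[0,0,0]],[1,[0,0,0],[0,0,0]]]'; python3 m.py
```

```text
clock: 25.1
tool_pos: [0.5673, 0.0156, 0.0955]
eef_rot: [0.616, 0.787, 0.0, 0.0]
contact_force: [-2.6, 0.5, 0.7]
opening: 0.001
finger_force: 0.7
t 25.15 xw -11.7 z 95.5 Fx -1.4 Fz 0.3
pin col [230 230 230 231 230 230 214 189 180 175 150 101  59  52]
200 285 311 | 203 285 311 | 207 285 309 | 210 294 310 |
```

```bash
python3 -m pendant '[[1,[0,1,0],[0,0,0]],[1,[0,1,0],[0,0,0]],[1,[0,1,0],[0,0,0]],[1,[0,0,0],[0,0,0]]]'; python3 m.py
```

```text
clock: 25.65
tool_pos: [0.5699, 0.0163, 0.0954]
eef_rot: [0.616, 0.787, -0.0, -0.0]
contact_force: [-2.7, 0.8, 0.1]
opening: 0.007
finger_force: 1.0
t 25.70 xw -9.0 z 95.4 Fx -1.8 Fz -1.1
pin col [230 229 230 229 230 229 214 189 180 173 145  93  60  54]
200 285 311 | 203 285 311 | 207 285 308 | 210 294 309 |
```

```bash
python3 -m pendant '[[1,[0,1,0.2],[0,0,0]],[1,[0,1,0.2],[0,0,0]],[1,[0,1,0.2],[0,0,0]],[1,[0,0,0],[0,0,0]]]'; python3 m.py
```

```text
clock: 26.2
tool_pos: [0.5725, 0.017, 0.0949]
eef_rot: [0.616, 0.787, -0.001, -0.0]
contact_force: [-4.6, 1.2, 2.3]
opening: 0.004
finger_force: 2.4
t 26.25 xw -6.4 z 94.9 Fx -4.3 Fz 2.4
pin col [230 230 230 230 230 229 213 190 180 173 142  92  59  55]
200 285 311 | 203 285 310 | 207 285 308 | 210 294 309 |
```

```bash
python3 -m pendant '[[1,[0,1,0],[0,0,0]],[1,[0,0,0],[0,0,0]],[1,[0,0,0],[0,0,0]]]'; python3 m.py; python3 - <<'E'
from h import *
s=cams.snapshot("scene")
cv2.imwrite("pics/c7.png",crop(s,(305,210),76,76,7))
E
```

```text
clock: 26.62
tool_pos: [0.5729, 0.0171, 0.0948]
eef_rot: [0.616, 0.787, -0.001, -0.001]
contact_force: [-5.4, -0.5, 2.4]
opening: 0.0
finger_force: 2.8
t 26.68 xw -5.9 z 94.8 Fx -5.6 Fz 2.9
pin col [230 229 230 229 231 230 212 190 178 170 147  98  58  54]
200 285 311 | 203 285 310 | 207 285 308 | 210 294 309 |
```

View pics/c7.png

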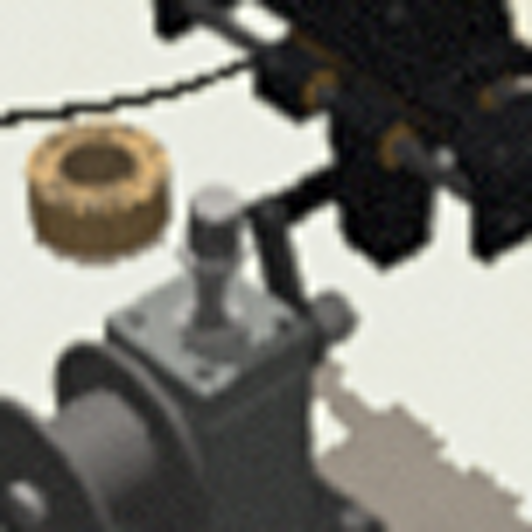

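The pin head has come down to (213,200), the crank arm is just past the top and it has stopped at about 6 N. The pin has caught, so I'll back off and go above it.

```bash
python3 -m pendant '[[1,[0,-5,0],[0,0,0]],[1,[0,-15,0],[0,0,0]],[1,[0,-10,-25],[0,0,0]],[1,[0,0,-40],[0,0,0]],[1,[0,0,-40],[0,0,0]],[1,[0,0,0],[0,0,0]],[1,[0,0,0],[0,0,0]]]'; python3 w.py .5598 .0949 .175;python3 - <<'E'
from h import *
t=cams.snapshot("top");s=cams.snapshot("scene")
cv2.imwrite("pics/c8.png",np.hstack([crop(t,(300,200),76,76,5),crop(s,(305,210),76,76,5)]))
E
```

```text
clock: 27.6
tool_pos: [0.5455, 0.0095, 0.1998]
eef_rot: [0.617, 0.787, 0.0, 0.001]
contact_force: [-1.2, 0.3, -0.4]
opening: 0.009
finger_force: 0.0
t 27.6 pos [0.5455 0.0095 0.1998] F [-1.1697  0.2727 -0.3534] open 0.008518045817367087 ff 0.0
[[-0.2393  0.971   0.0014]
 [ 0.971   0.2393 -0.0004]
 [-0.0007  0.0013 -1.    ]]
tool mm [79.4825 34.3112 24.7853]
```

View pics/c8.png

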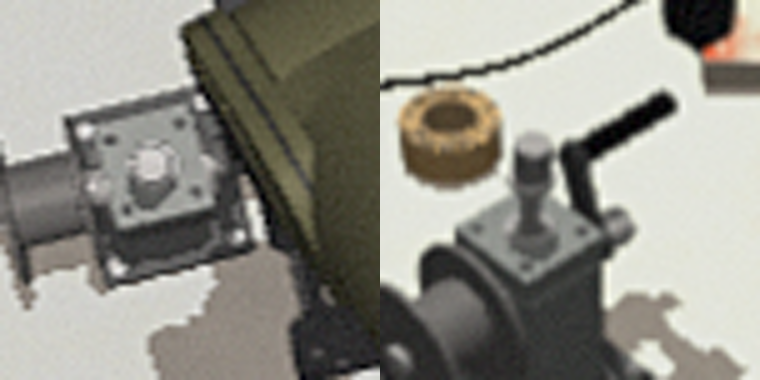

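```bash
python3 - <<'E'
from h import *
t=cams.snapshot("top");s=cams.snapshot("scene")
e=.4
print("before",tri(t,np.array((292,192))-e,s,np.array((296.,197.2))-e))
print("now",tri(t,np.array((292.4,194.6))-e,s,np.array((298,199.8))-e))
E
```

```text
before [0.5613 0.0933 0.1642]
now [0.5552 0.0919 0.1602]
```

Both views place the head top at about z = 0.160, against 0.164 before, so the pin has dropped. It leans a few mm towards the robot. I'll press with the closed fingertips.

```bash
python3 -m pendant '[[1,[30,12,0],[0,0,0]],[1,[35,13,0],[0,0,0]],[1,[14,6,8],[0,0,0]],[1,[0,0,12],[0,0,0]],[1,[0,0,5],[0,0,0]],[1,[0,0,0],[0,0,0]],[1,[0,0,0],[0,0,0]]]'; python3 w.py .557 .094 .161
python3 -m pendant '[[1,[0,0,5],[0,0,0]],[1,[0,0,4],[0,0,0]],[1,[0,0,2],[0,0,0]],[1,[0,0,2],[0,0,0]],[1,[0,0,1],[0,0,0]],[1,[0,0,0],[0,0,0]]]'; python3 w.py
```

```text
clock: 28.68
tool_pos: [0.5562, 0.0932, 0.175]
eef_rot: [0.617, 0.787, -0.0, 0.0]
contact_force: [0.2, 0.3, -0.0]
opening: 0.003
finger_force: 0.0
t 28.675 pos [0.5562 0.0932 0.175 ] F [ 0.1596  0.2535 -0.0473] open 0.00293642943774615 ff 0.0
[[-0.2387  0.9711  0.0003]
 [ 0.9711  0.2387 -0.0004]
 [-0.0005  0.0002 -1.    ]]
tool mm [ 0.5948  0.9544 14.0273]
clock: 29.42
tool_pos: [0.5571, 0.0947, 0.1618]
eef_rot: [0.616, 0.787, 0.001, 0.001]
contact_force: [0.6, 0.1, 5.8]
opening: 0.006
finger_force: 2.4
t 29.425 pos [0.5571 0.0947 0.1618] F [0.5688 0.1123 5.8097] open 0.006434113827792391 ff 2.417546510696411
[[-0.2403  0.9707  0.0026]
 [ 0.9707  0.2403  0.0008]
 [ 0.0002  0.0027 -1.    ]]
```

```bash
python3 -m pendant '[[1,[0,0,1],[0,0,0]],[1,[0,0,1],[0,0,0]],[1,[0,0,0],[0,0,0]]]'; python3 w.py|head -1
```

```text
clock: 29.8
tool_pos: [0.5576, 0.0949, 0.1602]
eef_rot: [0.616, 0.787, 0.002, 0.001]
contact_force: [-0.1, 0.7, 6.9]
opening: 0.006
finger_force: 3.6
t 29.8 pos [0.5576 0.0949 0.1602] F [-0.1474  0.7217  6.8541] open 0.005744592787126862 ff 3.566521257162094
```

```bash
python3 -m pendant '[[1,[0,0,1],[0,0,0]],[1,[0,0,1],[0,0,0]],[1,[0,0,0],[0,0,0]]]'; python3 w.py|head -1
```

```text
clock: 30.18
tool_pos: [0.5577, 0.0949, 0.1583]
eef_rot: [0.616, 0.787, 0.002, 0.001]
contact_force: [0.3, 0.5, 6.9]
opening: 0.007
finger_force: 3.6
t 30.175 pos [0.5577 0.0949 0.1583] F [0.3395 0.4591 6.8824] open 0.006659853760375413 ff 3.59618604183197
```

```bash
python3 -m pendant '[[1,[0,0,1.5],[0,0,0]],[1,[0,0,2],[0,0,0]],[1,[0,0,2],[0,0,0]],[1,[0,0,2],[0,0,0]],[1,[0,0,2],[0,0,0]],[1,[0,0,0],[0,0,0]]]'; python3 w.py|head -1
```

```text
clock: 30.92
tool_pos: [0.5576, 0.0949, 0.1485]
eef_rot: [0.616, 0.787, 0.002, 0.001]
contact_force: [0.5, 0.6, 5.6]
opening: -0.001
finger_force: 2.7
t 30.925 pos [0.5576 0.0949 0.1485] F [0.547  0.5701 5.6454] open -0.0007491995500206317 ff 2.733272686600685
```

```bash
python3 -m pendant '[[1,[0,0,2],[0,0,0]],[1,[0,0,2],[0,0,0]],[1,[0,0,2],[0,0,0]],[1,[0,0,2],[0,0,0]],[1,[0,0,1],[0,0,0]],[1,[0,0,0],[0,0,0]]]'; python3 w.py|head -1
```

```text
clock: 31.68
tool_pos: [0.559, 0.0954, 0.1402]
eef_rot: [0.616, 0.787, 0.003, 0.002]
contact_force: [2.1, 0.0, 8.8]
opening: 0.004
finger_force: 4.1
t 31.675 pos [0.559  0.0954 0.1402] F [2.0666 0.0141 8.7573] open 0.0039709331678403625 ff 4.101122543499857
```

```bash
python3 -m pendant '[[1,[0,0,2],[0,0,0]],[1,[0,0,2],[0,0,0]],[1,[0,0,0],[0,0,0]]]'; python3 w.py|head -1
```

```text
clock: 32.05
tool_pos: [0.5594, 0.0955, 0.1363]
eef_rot: [0.616, 0.787, 0.003, 0.002]
contact_force: [2.5, 0.9, 8.3]
opening: 0.002
finger_force: 3.8
t 32.05 pos [0.5594 0.0955 0.1363] F [2.5247 0.8641 8.2863] open 0.0024607424795384924 ff 3.8227639719843864
```

```bash
python3 -m pendant '[[1,[0,0,2],[0,0,0]],[1,[0,0,2],[0,0,0]],[1,[0,0,0],[0,0,0]]]'; python3 w.py|head -1
```

```text
clock: 32.42
tool_pos: [0.5597, 0.0956, 0.1324]
eef_rot: [0.616, 0.787, 0.004, 0.002]
contact_force: [3.1, 0.8, 7.7]
opening: 0.003
finger_force: 3.9
t 32.425 pos [0.5597 0.0956 0.1324] F [3.0504 0.7792 7.6509] open 0.0031659359202483054 ff 3.870032262057066
```

```bash
python3 -m pendant '[[1,[0,0,1.5],[0,0,0]],[1,[0,0,1.5],[0,0,0]],[1,[0,0,0],[0,0,0]]]'; python3 w.py|head -1
```

```text
clock: 32.8
tool_pos: [0.56, 0.0956, 0.1305]
eef_rot: [0.616, 0.787, 0.004, 0.003]
contact_force: [1.1, 0.1, 16.4]
opening: 0.006
finger_force: 8.3
t 32.8 pos [0.56   0.0956 0.1305] F [ 1.085   0.1226 16.4224] open 0.005516945482178922 ff 8.265006383880973
```

```bash
python3 -m pendant '[[1,[0,0,1],[0,0,0]],[1,[0,0,1],[0,0,0]],[1,[0,0,0],[0,0,0]]]'; python3 w.py|head -1
```

```text
clock: 33.17
tool_pos: [0.5603, 0.0956, 0.1303]
eef_rot: [0.616, 0.787, 0.004, 0.004]
contact_force: [-2.4, -1.9, 30.9]
opening: 0.008
finger_force: 15.5
t 33.175 pos [0.5603 0.0956 0.1303] F [-2.4078 -1.9176 30.8814] open 0.008118663446927786 ff 15.487724774284288
```

```bash
python3 -m pendant '[[1,[0,0,-1.2],[0,0,0]],[1,[0,0,0],[0,0,0]],[1,[0,0,0],[0,0,0]],[1,[0,0,0],[0,0,0]],[1,[0,0,0],[0,0,0]]]'; python3 w.py|head -1
```

```text
clock: 33.8
tool_pos: [0.5602, 0.0956, 0.1304]
eef_rot: [0.616, 0.787, 0.004, 0.003]
contact_force: [0.3, -1.0, 21.4]
opening: 0.003
finger_force: 11.0
t 33.8 pos [0.5602 0.0956 0.1304] F [ 0.2549 -1.0218 21.3652] open 0.003415739738915121 ff 10.953762140998151
```

```bash
python3 -m pendant '[[1,[0,0,-3],[0,0,0]],[1,[0,0,-10],[0,0,0]],[1,[0,0,-40],[0,0,0]],[1,[-40,-50,-20],[0,0,0]],[1,[-50,-30,0],[0,0,0]],[1,[-50,-20,0],[0,0,0]],[1,[-50,0,0],[0,0,0]],[1,[0,0,0],[0,0,0]]]'; python3 w.py|head -1; python3 - <<'E'
from h import *
t=cams.snapshot("top");s=cams.snapshot("scene")
for z in (.130,.135):print(proj(t,np.array([.5598,.0945,z])),proj(s,np.array([.5598,.0945,z])))
cv2.imwrite("pics/c9.png",np.hstack([crop(t,(300,200),76,76,5),crop(s,(305,210),76,76,5)]))
E
```

```text
clock: 34.8
tool_pos: [0.5069, -0.1161, 0.1979]
eef_rot: [0.62, 0.785, -0.001, 0.001]
contact_force: [-0.1, 0.8, 0.3]
opening: 0.006
finger_force: 0.0
t 34.8 pos [ 0.5069 -0.1161  0.1979] F [-0.1297  0.8135  0.3023] open 0.0060878865833902005 ff 0.0
[291.3198 193.5406] [296.3402 208.4612]
[291.2345 193.3206] [296.2716 206.8607]
```

View pics/c9.png

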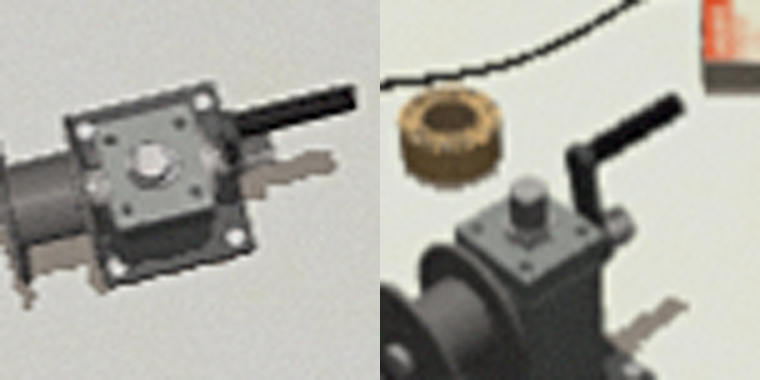

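The pin is home: its head is at (528,190) in the scene crop, with the collar on the ring. The crank is locked just past the top and the gripper is clear of everything.

```bash
python3 -m pendant '[[1,[0,0,0],[0,0,0]],[1,[0,0,0],[0,0,0]],[1,[0,0,0],[0,0,0]],[1,[0,0,0],[0,0,0]]]' | head -1; python3 -c "
from plant import r
print(r.finish_job())"
```

```text
clock: 35.4
the job is handed in; nothing more can be done
None
```

The job is handed in at 35.4 s: the spindle is locked, with the pin released and its collar down on the ring. The crank stopped against the pin at about 6 N, and the final push peaked at about 31 N before a short hold at about 21 N.

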